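Frame the tea bowl with the camera remote

ROBOT

A 6-joint arm with a two-finger parallel gripper is mounted at the origin on the work surface. World frame = base frame: x ahead of the robot, y to its left, z up, the work surface at z = 0. Lengths are in mm, angles in degrees, forces in N, time in s.
With the tool pointing down it reaches from about 350 to 850 mm from the base axis. Payload 8.1 kg.
Tool frame: the origin (TCP) lies midway between the tips of the shut fingers; the grasp point (between the pads) lies 19 mm behind it; z points along the fingers, y is the line along which they close (so a half turn about z gives the same grasp; the last joint's range is limited). The gripper opens to 85 mm and grips with 20 to 120 N. Pads are 22 mm wide; open, the fingers measure 114 mm over their backs; the gripper's body (76 mm by 85 mm) begins 54 mm behind the grasp point. The pads swing forward as they close: fully open they stand 13 mm farther back than shut.
Start: joints at [-73.877, 7.471, 85.268, -0, 87.261, -4.893], TCP at [215.198, -560.085, 231.292] pointing down, gripper open.
Joint ranges: [-169.43, 169.43], [-51.17, 129.36], [1.28, 143.12], [-76.62, 256.62], [0, 156.53], [-152.29, 152.29]. Speed limits (degrees/s): [136.94, 136.94, 159.86, 180, 180, 180].

INTERFACE

Orientations are given as [roll, pitch, yaw] about the fixed x, y, z axes, in that order (R = Rz(yaw) Ry(pitch) Rx(roll)).
In Python, from bench import r gives the robot as it stands. The module is installed in compiled form; this text tells all that it offers.
- The arm moves only by the tool jog_arm, never from a script. Its argument "rows" is a list of rows, each a list of 2 entries, a list of its own where there are three numbers: the shift along the tool's x, y, z in mm, then the turn, a rotation vector about the tool's x, y, z in rad. A call has 1 to 10 rows; each row is the pose to reach, as a shift and turn from the pose commanded when the call began, along the tool's axes at that moment; what a row does not reach only later rows make up. A row lasts 1/10 s, in which the tool goes at most 50 mm and 8.59 degrees, less where a joint would pass 70% of its speed; a pose out of reach is approached as far as the arm can. A call with a gripper value outside its range is refused whole. "grip" is the finger opening in mm, from 0 to 85.4, set as the call begins (left out, the last holds). The fingers move at their own pace and stop on an object; "force" is the grip in N (left out, the last holds). Time passes only in rows, so rows that repeat a pose let the fingers close. It gives the time, the measured TCP pose, the force, the opening and the grip force at its end, in the units of the state.
- r.sense(): the state, without advancing time (a new reading comes with each control period).
- r.snapshot(name): name is "scene" or "side" or "wrist"; returns (picture, depth): 480x640x3 uint8, blue, green, red; 480x640 float32, mm along the optical axis (not along the pixel's ray), 0 where there is no reading.
- r.camera_params(name): a dict with "fx", "fy", "cx", "cy" (pixels), "dist_coeffs" ([k1, k2, p1, p2, k3] as OpenCV has them; the pictures are not rectified), "pose" (4x4, takes a point from camera to world coordinates); the wrist camera has in their place "tool_from_camera" (4x4, takes a point from camera to tool coordinates, whose origin is the TCP and whose axes are the flange's). Camera axes: x right, y down, z forward; pixel columns grow to the right and rows downward; lengths in mm; the calibration is good to about 2 mm. A picture is of the moment at which its call begins: read the wrist's pose just before it. camera_params takes no time and is no camera call.
- r.hand_in(): hands the job in; it is judged then, once.
The state is a dict: "time": time; "joint_pos": joint angles; "qd": joint speeds; "joint_efforts": joint torques, N m; "tool_pos": TCP position; "tcp_rot": TCP orientation; "ft_force": force on the tool from outside, world axes, zero at the start; "wrist_torque": the same for the moment, N m; "finger_gap": finger opening in mm; "grip_force": force on a finger pad.
Only numpy, scipy, OpenCV 4.12 (cv2) and the standard library are available. Lean on these libraries where they do the work, as an engineer would, in place of code of your own. Each camera call takes 0.05 s, during which the arm holds its last target. There are 200 camera calls.

TASK

We are filming the tea things on the hinoki boxes. On the remote desk, first turn the zoom dial to the mark with three dots, then lean the red-knobbed stick all the way over, straight sideways, to the side on which the brown bowl stands (left or right of the camera as seen from the robot), and hold it there for a good two seconds so that the camera stays on the bowl. Then let the stick spring back upright; never push it over to the other side, leave the dial at three dots, and leave the tea things where they are.

Things in the scene. Friction and masses are not known exactly. Their poses are not given: they have to be found in the camera images.
- console: remote control desk fixed on the table, grey box with black top, 140 (x) by 270 (y) by 40 mm high; origin at the centre of its underside, z up, x away from the robot, y to the left (the desk may be turned some 0.35 rad on the table). The dial stands on its left half (at x 0, y +75 mm), the stick on its right half (x 0, y -75 mm)
- dial (a joint): zoom dial, angle in rad, grows as it is turned clockwise seen from above; stops at -0.05 and 1.55. It has no clicks: a friction brake of 0.03 N m keeps it where it is left. Its four settings 0, 0.5, 1.0, 1.5 are marked on the desk beside it by one, two, three and four white dots in a row that points out from the dial's axis; the red line on top of the bar points at the present setting. At 0 the bar lies along the desk's x axis with the red line at the +x end
- dial_grip (a point): point on the dial's axis in its white bar grip, the height to grip. The bar is 40 mm long, 12 mm thick, and stands from 22 mm below this point to 8 mm above it; below it is an aluminium disc of 42 mm diameter whose top lies 22 mm below this point. The desk's top is 30 mm below this point. The point's x axis runs along the bar (to the red line) and turns with it
- stick_side (a joint): sideways lean of the stick, rad, 0 upright, positive to the desk's left (+y), negative to its right; stops at +-0.42. Spring-centred, 0.45 N m per rad (about 3 N at the knob at full lean)
- stick_fore (a joint): fore-and-aft lean of the stick, rad, 0 upright, positive to the desk's +x; stops at +-0.42, same spring
- stick_knob (a point): centre of the stick's red ball, 28 mm in diameter, 65 mm above the pivot (the pivot lies at the level of the desk's top); the shaft below is 10 mm in diameter
- camera_stand: small black camera on a round turning foot, fixed on the near edge of the hinoki boxes, half-way along them, looking away from the robot, 66 mm high; origin under its middle on the top of the boxes, y to the left as seen from the robot, x away from the robot. The camera turns left when the stick leans left, right when it leans right, by 3 times the stick's lean
- bowl: brown ash-glaze tea bowl, 120 mm wide and 75 mm high, origin at the centre of its underside, standing on the hinoki boxes either left or right of the camera (at least 100 mm to the side)
- whisk: bamboo whisk upside down on its white porcelain holder, 124 mm high, 64 mm wide; on the hinoki boxes on the other side than the bowl; origin at its underside
- scoop: bamboo scoop on a blue ceramic rest, 137 mm long, 30 mm high, on the hinoki boxes behind the camera; origin at its underside
- boxes: two stacked hinoki boxes, fixed, 170 (x) by 500 (y) by 104 mm high; origin at the centre of the underside
- caddy: lidded steel caddy, 71 mm wide, 84 mm high, on the table to the right of the desk; origin at its underside
- cup: blue cup, 76 mm wide, 70 mm high, on the table to the left of the desk; origin at its underside
- sieve_tin: dark green tin, 92 mm wide, 64 mm high, on the table to the left of the desk, farther from the robot than the cup; origin at its underside
- tea_pack: light green box of tea, 60 by 90 by 110 mm high, on the table to the right of the desk, farther from the robot than the caddy; origin at its underside
Not all that is in view belongs to the job. Several things have the shape of the bowl; the one meant has the colours described above.

How it is judged (in metres and radians):
On the way, in this order (a step that is already met when the one before it is completed fails the run):
1. the zoom dial is at the three-dot mark (value of joint dial between 0.85 and 1.15 rad), for 0.3 s.
2. with the dial at three dots the stick is leaned over (more than 0.28 rad) to the bowl's side, less than 0.2 rad off fore or aft, for 1.8 s (all of step 1 and value of joint stick_fore between -0.2 and 0.2 rad and ((y of bowl in the frame of camera_stand above 0 m and value of joint stick_side above 0.28 rad) or (y of bowl in the frame of camera_stand below 0 m and value of joint stick_side below -0.28 rad))), for 1.8 s.
At the end, for the whole second after the job is handed in: The dial rests at the three-dot mark (1.0 rad, within 0.15) and the stick stands upright again (within 0.08 rad both ways), nothing touched by the robot (all of step 1 and value of joint stick_side between -0.08 and 0.08 rad and value of joint stick_fore between -0.08 and 0.08 rad).
It fails at once if the stick is pushed over (more than 0.28 rad) to the side away from the bowl ((y of bowl in the frame of camera_stand above 0 m and value of joint stick_side below -0.28 rad) or (y of bowl in the frame of camera_stand below 0 m and value of joint stick_side above 0.28 rad)).
It fails at once if one of the tea things (bowl, whisk, scoop, caddy, cup, tin, tea box) is moved by more than 30 mm (distance of any of bowl, whisk, scoop, caddy, cup, sieve_tin, tea_pack from where it was at the start of the episode above 0.03 m).
It also fails if it takes over 51 s, if anything falls off the work surface, if the arm or the gripper's body presses on something with over 40 N, if the wrist force passes 120 N, or if a joint passes its speed limit or range.

## Working session

There is one attempt and no reset: what is moved stays moved. The work goes in short steps, Python scripts to look and compute and a tool call to move; the robot and the scene stay as the last step left them, time stands still between calls to the robot, and variables do not carry over. Pictures are saved under pics/ and viewed, at most 10 in all, crops included, and the job is handed in when it is done.

Besides the shell and the picture viewer there is one more tool, called after ">>>" as name(argument=value, ...) on one line, values as JSON. jog_arm: Moves the arm, as the interface text tells. Its arguments: {"type":"object","properties":{"rows":{"type":"array"},"grip":{"type":"number"},"force":{"type":"number"}},"required":["rows"]}

```bash
mkdir -p pics; cat > h.py <<'E'
import numpy as np, cv2
from bench import r
from scipy.spatial.transform import Rotation as R
def cloud(name):
    s=r.sense(); p=r.camera_params(name); im,d=r.snapshot(name)
    K=np.array([[p['fx'],0,p['cx']],[0,p['fy'],p['cy']],[0,0,1.]])
    v,u=np.mgrid[:480,:640]
    n=cv2.undistortPoints(np.stack([u,v],-1).reshape(-1,1,2).astype(float),K,np.array(p['dist_coeffs'])).reshape(480,640,2)
    P=np.dstack([n*d[...,None],d])
    if 'pose' in p: T=np.array(p['pose'])
    else:
        T=np.eye(4);T[:3,:3]=R.from_euler('xyz',s['tcp_rot'],degrees=True).as_matrix();T[:3,3]=s['tool_pos'];T=T@np.array(p['tool_from_camera'])
    return im,d,P@T[:3,:3].T+T[:3,3]
E
python3 - <<'E'
from h import *
s=r.sense();print(s)
im,d,P=cloud('scene');cv2.imwrite('pics/a.png',im);np.save('a.npy',P)
im,d,P=cloud('side');cv2.imwrite('pics/b.png',im);np.save('b.npy',P)
E
```

```text
{'time': 0.0, 'joint_pos': array([-7.38784332e+01,  7.51432301e+00,  8.53292413e+01, -6.11638402e-04,
        8.72598959e+01, -4.89318194e+00]), 'qd': array([-0.08576944, -0.11459333,  0.03394831, -0.04980398,  0.0777725 ,
       -0.01124083]), 'joint_efforts': array([-7.78377416e-04, -5.69390166e+01, -5.00555634e+01, -2.02847787e-04,
        1.47331471e-02, -1.30846374e-05]), 'tool_pos': array([ 215.03125497, -559.56877492,  230.25296139]), 'tcp_rot': array([-1.79896865e+02, -8.21631772e-03,  2.10147711e+01]), 'ft_force': array([ 0.41623187, -0.04177449,  0.09279282]), 'wrist_torque': array([-0.02721707, -0.03140626, -0.00527458]), 'grip_force': 0.0, 'finger_gap': 85.28123698159312}
```

View pics/a.png

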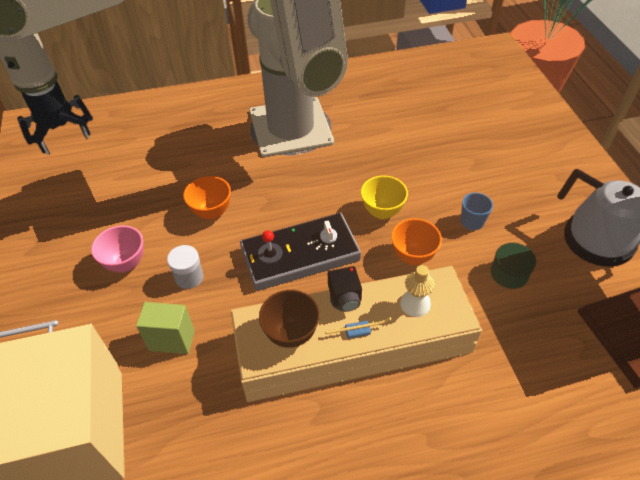

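View pics/b.png

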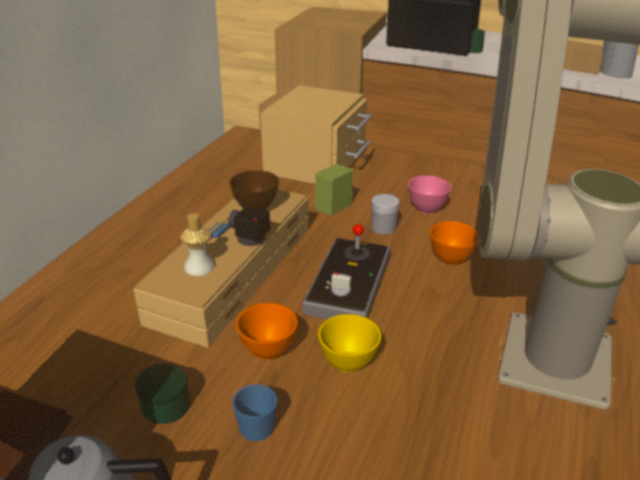

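The scene camera looks back at the robot, so image left is the robot's right (-y). These things have the bowl's shape:
- orange (208,198) and (416,240)
- yellow (384,197)
- pink (119,250)
- brown (290,322)

Only the brown one fits the colour and stands on the boxes. It is to the right of the camera (345,288), with the whisk at (418,290) on the other side. I'll confirm this in one crop and measure.

```bash
python3 - <<'E'
from h import *
a=cv2.imread('pics/a.png')
cv2.imwrite('pics/c.png',cv2.resize(a[205:355,225:425],None,fx=4,fy=4,interpolation=cv2.INTER_CUBIC))
for n in 'ab':
    im=cv2.imread(f'pics/{n}.png');P=np.load(f'{n}.npy').reshape(480,640,3)
    hsv=cv2.cvtColor(im,cv2.COLOR_BGR2HSV)
    red=((hsv[...,0]<5)|(hsv[...,0]>174))&(hsv[...,1]>180)&(hsv[...,2]>110)&(P[...,2]>60)&(P[...,2]<140)
    k,l,st,c=cv2.connectedComponentsWithStats(red.astype(np.uint8))
    for i in range(1,k):
        if st[i,4]>20: q=P[l==i]; print(n,'red',c[i],st[i,4],np.median(q,0).round(1),q.min(0).round(1),q.max(0).round(1))
    # desk top: dark pixels at z~40
    dk=(im.max(2)<70)&(abs(P[...,2]-40)<8)&(P[...,0]>300)&(P[...,0]<700)
    k,l,st,c=cv2.connectedComponentsWithStats(cv2.morphologyEx(dk.astype(np.uint8),cv2.MORPH_OPEN,np.ones((2,2))))
    i=1+np.argmax(st[1:,4]);q=P[l==i];print(n,'desk',st[i,4],np.median(q[:,2]),cv2.minAreaRect(q[:,:2].astype(np.float32)))
    w=(im.min(2)>150)&(P[...,2]>58)&(P[...,2]<85)&(P[...,0]>300)&(P[...,0]<600)&(abs(P[...,1])<250)
    k,l,st,c=cv2.connectedComponentsWithStats(w.astype(np.uint8))
    for i in range(1,k):
        if st[i,4]>10: q=P[l==i]; print(n,'white',c[i],st[i,4],np.median(q,0).round(1),q.min(0).round(1),q.max(0).round(1))
P=np.load('a.npy').reshape(480,640,3)
for nm,(u,v) in dict(bowl=(290,322),cam=(345,280),whisk=(422,272)).items(): print(nm,P[v,u].round(0))
E
```

```text
a red [267.67307692 235.89423077] 104 [ 493.1 -152.   113.1] [ 479.7 -164.9   99.3] [ 501.2 -138.6  124.3]
a desk 3286 40.13506771365576 ((873.576904296875, -80.33137512207031), (264.4863586425781, 932.3391723632812), 89.3416748046875)
a white [328.18867925 226.41509434] 53 [472.2  -2.7  78.5] [452.5  -8.   72.1] [493.3   3.6  83.5]
b red [357.75757576 229.48484848] 66 [ 486.2 -141.4  110.6] [ 476.3 -151.6   98.8] [ 498.6 -135.8  120.1]
b desk 2942 39.04362641961808 ((358.1339111328125, 400.2139892578125), (155.9351348876953, 1239.087890625), 14.251945495605469)
b white [341.27941176 278.51470588] 68 [470.4   3.3  75.2] [456.4  -1.9  60. ] [489.5   9.1  80.7]
bowl [ 726. -149.  107.]
cam [694. -23. 169.]
whisk [750. 116. 226.]
```

View pics/c.png

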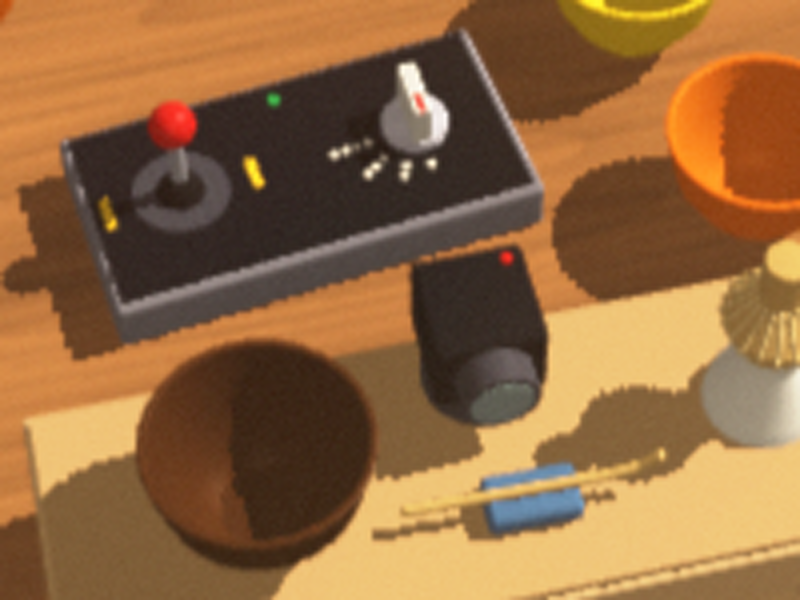

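The crop confirms it: the brown ash-glaze bowl is at crop (255,450), right of the camera at (480,340). The stick is on the desk's right half. The dial bar points at the one-dot mark (432,163), and three dots is at (375,165). I'll move above the desk for a close look.

>>> jog_arm(rows=[[[418,-364,-30],[0,0,0.262]],[[418,-364,-30],[0,0,0.262]],[[418,-364,-30],[0,0,0.262]],[[418,-364,-30],[0,0,0.262]],[[418,-364,-30],[0,0,0.262]],[[418,-364,-30],[0,0,0.262]],[[418,-364,-30],[0,0,0.262]],[[418,-364,-30],[0,0,0.262]],[[418,-364,-30],[0,0,0.262]],[[418,-364,-30],[0,0,0.262]]], grip=50)

```text
time: 1.1
tool_pos: [449.4, -117.0, 258.3]
tcp_rot: [180.0, -0.0, 6.0]
ft_force: [0.2, -0.9, -0.5]
finger_gap: 50.0
grip_force: 0.0
```

```bash
python3 - <<'E'
from h import *
print(np.round(r.camera_params('wrist')['tool_from_camera'],2))
im,d,P=cloud('wrist');cv2.imwrite('pics/d.png',im);np.save('d.npy',P);s=r.sense();print(s['tool_pos'],s['tcp_rot'],s['time'])
E
```

```text
[[  -0.     -0.96   -0.26   66.08]
 [   1.     -0.      0.      0.21]
 [  -0.     -0.26    0.96 -142.34]
 [   0.      0.      0.      1.  ]]
[ 452.27015028 -110.2840405   258.68347694] [-1.79782315e+02 -1.60293061e-01  6.28450067e+00] 1.15
```

View pics/d.png

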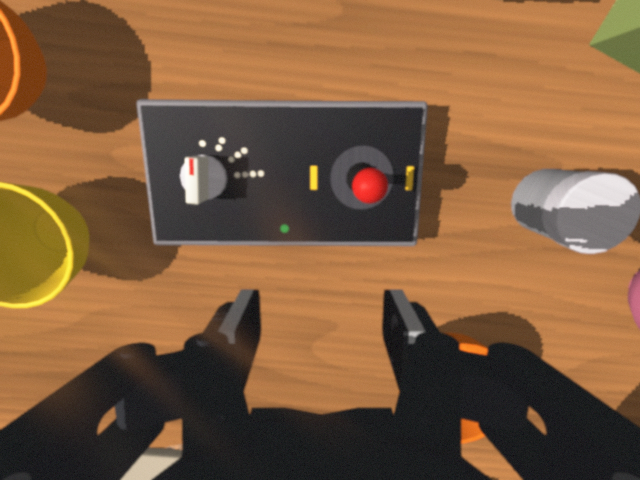

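The desk appears nearly square to the tool (yaw about 6°). The dial's bar is at (194,180) with the red line at its far end, one dot at (202,143), three dots around (238,155) and four dots at (249,174). The knob is at (370,185).

```bash
python3 - <<'E'
from h import *
im=cv2.imread('pics/d.png');P=np.load('d.npy');hsv=cv2.cvtColor(im,cv2.COLOR_BGR2HSV)
red=((hsv[...,0]<6)|(hsv[...,0]>172))&(hsv[...,1]>150)&(P[...,2]>60)
red[:, :330]=0;red[:130]=0;red[230:]=0;red[:,420:]=0
q=P[red];print('knob',np.median(q,0).round(1),q.min(0).round(1),q.max(0).round(1))
b=(im.min(2)>120)&(P[...,2]>70)&(P[...,2]<90);b[:,:170]=0;b[:,220:]=0;b[:140]=0;b[220:]=0
q=P[b];print('bar',len(q),q.mean(0).round(1),q.min(0).round(1),q.max(0).round(1),cv2.minAreaRect(q[:,:2].astype(np.float32)))
dk=(P[...,2]>32)&(P[...,2]<46);dk[:90]=0;dk[255:]=0;dk[:,:130]=0;dk[:,435:]=0
q=P[dk];print('desk',len(q),np.median(q[:,2]),cv2.minAreaRect(q[:,:2].astype(np.float32)))
for u,v in [(202,143),(220,148),(233,160),(244,150),(238,174),(261,173),(313,178),(409,178)]: print(u,v,P[v,u].round(1))
E
```

```text
knob [ 486.9 -150.5  114.8] [ 472.6 -164.6  103.2] [ 515.2 -110.3  400.6]
bar 586 [470.6  -3.1  77.5] [450.7  -8.8  74.5] [490.9   3.3  79.9] ((470.78521728515625, -2.7197365760803223), (40.07548904418945, 11.970617294311523), 0.7209410667419434)
desk 37073 39.65266092266694 ((478.34600830078125, -77.77825927734375), (139.50131225585938, 269.364013671875), 5.618204116821289)
202 143 [5.016e+02 3.000e-01 3.990e+01]
220 148 [498.9 -17.   41.5]
233 160 [489.1 -28.9  38.9]
244 150 [499.4 -38.9  39.5]
238 174 [476.6 -34.5  40.6]
261 173 [479.8 -56.1  39.6]
313 178 [ 480.3 -106.1   39.7]
409 178 [ 489.8 -197.8   39.5]
```

>>> jog_arm(rows=[[[29,-103,109],[0,0,0.09]],[[29,-103,109],[0,0,0.09]],[[29,-103,109],[0,0,0.09]],[[29,-103,109],[0,0,0.09]],[[29,-103,109],[0,0,0.09]],[[29,-103,109],[0,0,0.09]],[[29,-103,109],[0,0,0.09]]], grip=40)

```text
time: 1.85
tool_pos: [468.2, -14.7, 151.0]
tcp_rot: [180.0, -0.2, 0.8]
ft_force: [0.0, 0.4, 0.1]
finger_gap: 39.7
grip_force: 0.0
```

```bash
python3 - <<'E'
from h import *
s=r.sense();print(s['tool_pos'],s['tcp_rot'],s['joint_pos'])
E
```

```text
[468.24992885 -14.70539561 151.01563371] [ 1.79958720e+02 -1.59589496e-01  7.70054501e-01] [-8.06037700e+00 -1.04733450e+01  1.11384383e+02 -1.66013274e-02
  7.89249278e+01  8.11727917e+01]
```

>>> jog_arm(rows=[[[3,-11.5,40],[0,0,0]],[[3,-11.5,60],[0,0,0]],[[3,-11.5,80],[0,0,0]],[[3,-11.5,97],[0,0,0]],[[3,-11.5,97],[0,0,0]],[[3,-11.5,97],[0,0,0]]])

```text
time: 2.45
tool_pos: [470.6, -2.7, 53.4]
tcp_rot: [180.0, -0.1, 0.8]
ft_force: [-0.4, -0.1, 0.2]
finger_gap: 39.8
grip_force: 0.0
```

```bash
python3 - <<'E'
from h import *
im,d,P=cloud('wrist');cv2.imwrite('pics/e.png',im);s=r.sense();print(s['tool_pos'],s['tcp_rot'],s['time'])
E
```

```text
[471.18818333  -2.67946495  53.9445047 ] [ 1.79980489e+02 -1.30523476e-01  7.91132898e-01] 2.5
```

View pics/e.png

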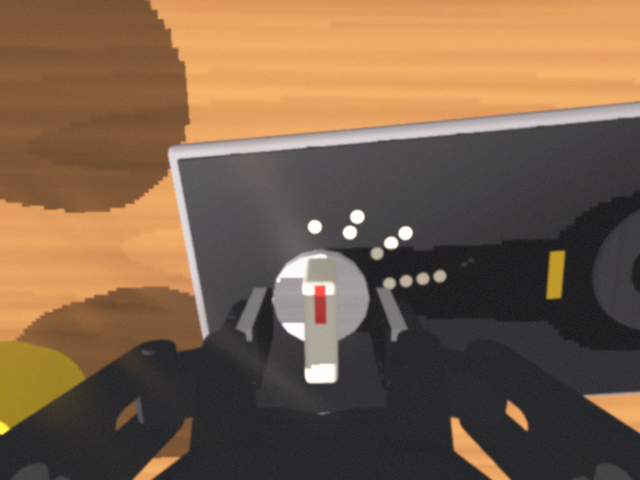

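The bar (320,330) is centred between the fingers, with the red line at (320,303). Now I'll grip it.

>>> jog_arm(rows=[[[0,0,0],[0,0,0]],[[0,0,0],[0,0,0]],[[0,0,0],[0,0,0]],[[0,0,0],[0,0,0]],[[0,0,0],[0,0,0]],[[0,0,0],[0,0,0]]], grip=5, force=30)

```text
time: 3.1
tool_pos: [471.0, -2.4, 53.7]
tcp_rot: [179.9, -0.1, 0.9]
ft_force: [-1.8, -2.1, 6.4]
finger_gap: 11.6
grip_force: 34.1
```

>>> jog_arm(rows=[[[0,0,0],[0,0,0.12]],[[0,0,0],[0,0,0.24]],[[0,0,0],[0,0,0.36]],[[0,0,0],[0,0,0.48]],[[0,0,0],[0,0,0.6]],[[0,0,0],[0,0,0.72]],[[0,0,0],[0,0,0.84]],[[0,0,0],[0,0,0.917]],[[0,0,0],[0,0,0.917]],[[0,0,0],[0,0,0.917]]])

```text
time: 4.1
tool_pos: [471.1, -2.2, 53.7]
tcp_rot: [-179.9, -0.1, -51.7]
ft_force: [-0.6, -0.7, 6.5]
finger_gap: 11.3
grip_force: 34.0
```

>>> jog_arm(rows=[[[0,0,0],[0,0,0]],[[0,0,0],[0,0,0]],[[0,0,0],[0,0,0]],[[0,0,0],[0,0,0]],[[0,0,-30],[0,0,0]],[[0,0,-70],[0,0,0]],[[0,0,-110],[0,0,0]],[[0,0,-150],[0,0,0]],[[0,0,-150],[0,0,0]],[[0,0,-150],[0,0,0]]], grip=45)

```text
time: 5.1
tool_pos: [470.8, -2.0, 203.4]
tcp_rot: [-179.9, -0.1, -51.7]
ft_force: [-0.5, -0.5, -0.7]
finger_gap: 45.0
grip_force: 0.0
```

```bash
python3 - <<'E'
from h import *
im,d,P=cloud('wrist');cv2.imwrite('pics/f.png',im);np.save('f.npy',P)
b=(im.min(2)>100)&(P[...,2]>70)&(P[...,2]<90)&(np.hypot(P[...,0]-471,P[...,1]+3)<35)
q=P[b];print(len(q),cv2.minAreaRect(q[:,:2].astype(np.float32)))
E
```

```text
783 ((470.8268127441406, -3.0676708221435547), (11.433837890625, 40.00060272216797), 38.60088348388672)
```

View pics/f.png

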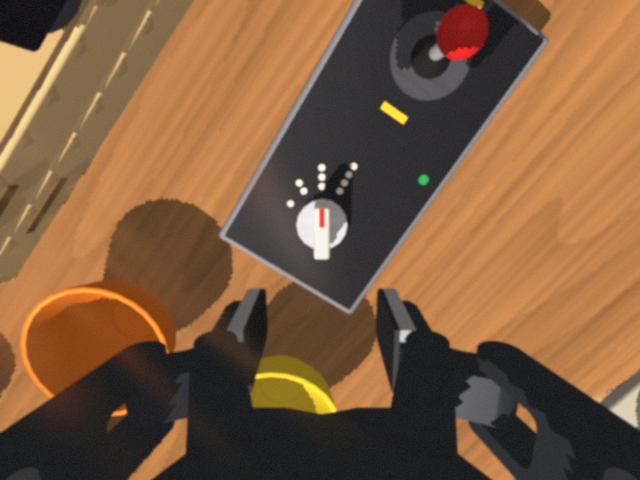

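The red line at (321,215) now points along the three-dot row (321,167–187). The bar's yaw of -51.4° gives a dial value of about 0.99 rad. Next I'll go above the stick with the tool square to the desk.

>>> jog_arm(rows=[[[127,81,24],[0,0,-1.0]],[[127,81,24],[0,0,-1.0]],[[127,81,24],[0,0,-1.0]],[[127,81,24],[0,0,-1.0]],[[127,81,24],[0,0,-1.0]],[[127,81,24],[0,0,-1.0]],[[127,81,24],[0,0,-1.0]],[[127,81,24],[0,0,-1.0]],[[127,81,24],[0,0,-1.0]],[[127,81,24],[0,0,-1.0]]], grip=50)

```text
time: 6.15
tool_pos: [484.7, -151.6, 177.4]
tcp_rot: [-180.0, 0.1, 5.4]
ft_force: [0.5, 0.9, -0.1]
finger_gap: 50.0
grip_force: 0.0
```

```bash
python3 - <<'E'
from h import *
s=r.sense();print(s['tool_pos'],s['tcp_rot'])
im,d,P=cloud('wrist');cv2.imwrite('pics/g.png',im)
hsv=cv2.cvtColor(im,cv2.COLOR_BGR2HSV)
red=((hsv[...,0]<6)|(hsv[...,0]>172))&(hsv[...,1]>150)&(P[...,2]>95)&(P[...,2]<125)&(np.hypot(P[...,0]-486,P[...,1]+152)<30)
q=P[red];print(len(q),q.min(0),q.max(0))
f=least=None
A=np.c_[2*q,np.ones(len(q))];c=np.linalg.lstsq(A,(q**2).sum(1),rcond=None)[0];print('sphere',c[:3],np.sqrt(c[3]+c[:3]@c[:3]))
E
```

```text
[ 484.69882981 -151.57182002  177.44498978] [-1.79960693e+02  7.31440456e-02  5.41019771e+00]
1628 [ 473.40656023 -165.07151977  100.72591744] [ 499.7932036  -138.34658212  120.68971198]
sphere [ 485.75140415 -152.17254045  105.1701418 ] 13.55627979516187
```

View pics/g.png

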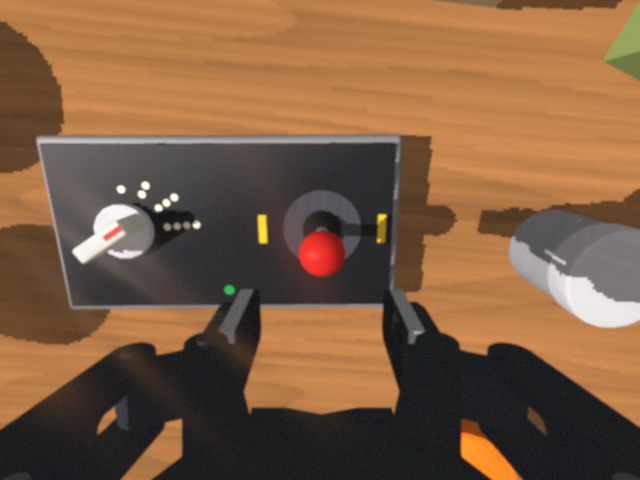

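The knob at (321,253) sits centred between the fingers, and the sphere fit (485.8, -152.2, 105.2) matches the expected position. The dial line still points at three dots. Descending around the knob.

>>> jog_arm(rows=[[[1,0.5,30],[0,0,0]],[[1,0.5,60],[0,0,0]],[[1,0.5,80],[0,0,0]],[[1,0.5,97],[0,0,0]],[[1,0.5,97],[0,0,0]],[[1,0.5,97],[0,0,0]],[[1,0.5,97],[0,0,0]]])

```text
time: 6.9
tool_pos: [487.1, -152.6, 82.7]
tcp_rot: [179.9, -0.1, 5.6]
ft_force: [0.2, -0.5, -0.1]
finger_gap: 50.1
grip_force: 0.0
```

>>> jog_arm(rows=[[[0,6,0],[0,0,0]],[[0,11,0],[0,0,0]],[[0,15,0],[0,0,0]],[[0,19,0],[0,0,0]],[[0,23,0],[0,0,0]],[[0,27,0],[0,0,0]],[[0,31,0],[0,0,0]],[[0,34,0],[0,0,0]],[[0,35.5,0],[0,0,0]],[[0,35.5,0],[0,0,0]]])

```text
time: 7.9
tool_pos: [489.2, -187.4, 80.7]
tcp_rot: [-180.0, 0.1, 5.6]
ft_force: [-0.3, 3.0, -2.1]
finger_gap: 49.8
grip_force: 1.5
```

```bash
python3 - <<'E'
from h import *
s=r.sense();print(s['time'],s['tool_pos'],s['ft_force'],s['finger_gap'])
for n in ('scene','wrist'):
    im,d,P=cloud(n)
    hsv=cv2.cvtColor(im,cv2.COLOR_BGR2HSV)
    red=((hsv[...,0]<6)|(hsv[...,0]>172))&(hsv[...,1]>150)&(P[...,2]>90)&(P[...,2]<125)&(np.hypot(P[...,0]-488,P[...,1]+170)<40)
    q=P[red];print(n,len(q))
    if len(q)>10:
        A=np.c_[2*q,np.ones(len(q))];b=(q**2).sum(1)-np.sum(0)
        from scipy.optimize import least_squares
        c=least_squares(lambda c:np.linalg.norm(q-c,axis=1)-14,q.mean(0)-[0,0,10],loss='soft_l1').x
        t=np.deg2rad(5.6);v=c-[485.7,-152.4,40];print(c.round(1),'fore',np.arctan2(v[0]*np.cos(t)+v[1]*np.sin(t),v[2]),'side',np.arctan2(-v[0]*np.sin(t)+v[1]*np.cos(t),v[2]))
    cv2.imwrite(f'pics/h_{n}.png',im)
E
```

```text
7.9 [ 489.22208505 -187.40766893   80.74082565] [-0.31117612  2.96403874 -2.1256837 ] 49.83916130792408
scene 108
[ 487.5 -175.9  100.8] fore -0.009089010902353131 side -0.3699039595743552
wrist 4711
[ 486.8 -176.3  100. ] fore -0.020190178145237426 side -0.37896571494006803
```

The stick leans about 0.375 rad to the right with fore/aft near zero and about 3 N at the knob. Now I'll hold it.

>>> jog_arm(rows=[[[0,1,0],[0,0,0]],[[0,1,0],[0,0,0]],[[0,1,0],[0,0,0]],[[0,1,0],[0,0,0]],[[0,1,0],[0,0,0]],[[0,1,0],[0,0,0]],[[0,1,0],[0,0,0]],[[0,1,0],[0,0,0]],[[0,1,0],[0,0,0]],[[0,1,0],[0,0,0]]])

```text
time: 9.0
tool_pos: [489.8, -188.6, 81.3]
tcp_rot: [180.0, -0.0, 5.6]
ft_force: [0.0, 2.9, -2.2]
finger_gap: 50.0
grip_force: 1.8
```

>>> jog_arm(rows=[[[0,0,0],[0,0,0]],[[0,0,0],[0,0,0]],[[0,0,0],[0,0,0]],[[0,0,0],[0,0,0]],[[0,0,0],[0,0,0]],[[0,0,0],[0,0,0]],[[0,0,0],[0,0,0]],[[0,0,0],[0,0,0]],[[0,0,0],[0,0,0]],[[0,0,0],[0,0,0]]])

```text
time: 10.0
tool_pos: [489.8, -188.6, 81.3]
tcp_rot: [-180.0, -0.0, 5.6]
ft_force: [-0.4, 4.0, -3.0]
finger_gap: 50.1
grip_force: 1.7
```

>>> jog_arm(rows=[[[0,0,0],[0,0,0]],[[0,0,0],[0,0,0]],[[0,0,0],[0,0,0]],[[0,0,0],[0,0,0]],[[0,0,0],[0,0,0]]])

```text
time: 10.5
tool_pos: [489.7, -188.6, 81.3]
tcp_rot: [-180.0, 0.0, 5.6]
ft_force: [-0.2, 3.7, -2.9]
finger_gap: 50.1
grip_force: 1.7
```

>>> jog_arm(rows=[[[0,-4,0],[0,0,0]],[[0,-8,0],[0,0,0]],[[0,-12,0],[0,0,0]],[[0,-16,0],[0,0,0]],[[0,-20,0],[0,0,0]],[[0,-24,0],[0,0,0]],[[0,-28,0],[0,0,0]],[[0,-32,0],[0,0,0]],[[0,-36,0],[0,0,0]],[[0,-36,0],[0,0,0]]])

```text
time: 11.5
tool_pos: [486.2, -152.2, 81.2]
tcp_rot: [-180.0, 0.0, 5.6]
ft_force: [-0.8, 0.7, -0.3]
finger_gap: 50.2
grip_force: 0.0
```

>>> jog_arm(rows=[[[0,0,0],[0,0,0]],[[0,0,-30],[0,0,0]],[[0,0,-70],[0,0,0]],[[0,0,-110],[0,0,0]],[[0,0,-140],[0,0,0]],[[0,0,-140],[0,0,0]],[[0,0,-140],[0,0,0]]])

```text
time: 12.2
tool_pos: [486.8, -153.1, 222.1]
tcp_rot: [179.9, -0.1, 5.6]
ft_force: [0.5, -0.5, -0.5]
finger_gap: 50.3
grip_force: 0.0
```

```bash
python3 - <<'E'
from h import *
im,d,P=cloud('wrist');cv2.imwrite('pics/i.png',im);s=r.sense();print(s['time'],s['tool_pos'])
b=(im.min(2)>100)&(P[...,2]>70)&(P[...,2]<90)&(np.hypot(P[...,0]-471,P[...,1]+3)<35)
print('bar',b.sum(),cv2.minAreaRect(P[b][:,:2].astype(np.float32)))
hsv=cv2.cvtColor(im,cv2.COLOR_BGR2HSV)
red=((hsv[...,0]<6)|(hsv[...,0]>172))&(hsv[...,1]>150)&(P[...,2]>95)&(P[...,2]<125)&(np.hypot(P[...,0]-486,P[...,1]+152)<40)
q=P[red];print('knob',len(q),(q.min(0)+q.max(0))/2)
E
```

```text
12.25 [ 485.99008138 -152.77954159  220.68420796]
bar 752 ((470.6705627441406, -2.631145477294922), (12.343086242675781, 41.24468994140625), 38.09904479980469)
knob 1142 [ 486.36809928 -151.61028035  110.91311883]
```

View pics/i.png

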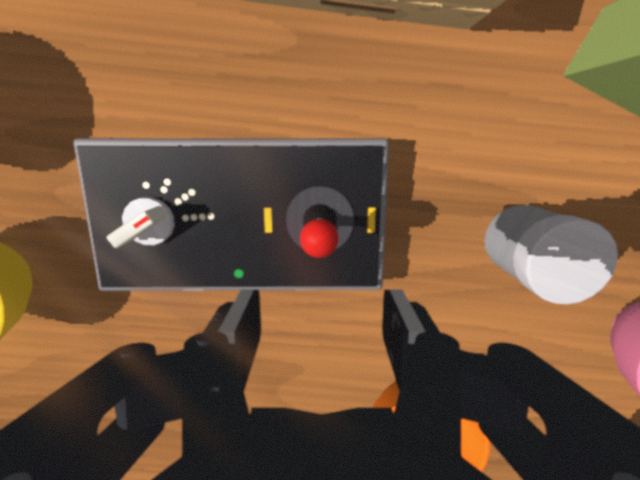

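The stick is upright again (knob at (319,238)), the dial line (143,221) points at three dots, and the robot is clear of everything.

```bash
python3 -c "
from bench import r
print(r.hand_in())"
```

```text
the job is handed in; nothing more can be done
None
```

The job is handed in, with no verdict returned: the dial rests at three dots (about 1.0 rad), the stick was held about 0.38 rad to the right, the brown bowl's side, for over two seconds and is upright again, and I touched none of the tea things.

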